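Index the nut to the pointer and hold the loupe over it in focus

TASK

First turn the indexing table one click by its knob, whichever way brings the hexagon nut to the fixed pointer, and let go of the knob with the table resting in its click stop. Then take the loupe out of its cradle by the handle and hold it level and still over the nut, the nut in the middle of the lens and the lens at the height of the collar on the post; finish while holding it there, without letting go. Do not touch the parts lying in the table's pockets, do not shift the collar, keep the loupe from tipping over, and leave everything else on the bench where it lies.

Things in the scene. Friction and masses are not known exactly. Their poses are not given: they have to be found in the camera images.
- indexer: fixed indexing table: grey base 210 x 250 x 16 mm; aluminium disc 192 mm across, top 40 mm up, six pockets (40 mm inside, rims 5 mm high) on a 70 mm radius circle. Origin on the bench under the disc's axis; +y to the pointer (steel block 42 mm high, 95 to 122 mm from the axis); z up. A post 10 mm thick, top 160 mm up, stands at (66, 96) mm in this frame.
- turntable (a joint): angle of the disc (rad), 0 at the start, positive anticlockwise from above; range -3 to 3. Click stops every 1.047 rad (60 degrees) pull the disc the last 20 degrees or so into place with at most about 0.14 N m and keep it there.
- knob (a point): middle of the black bar knob on the disc's axis, 86 mm above the bench: bar 14 mm thick (x), 36 mm long (y), 28 mm high (72 to 100 mm above the bench); it turns with the disc. At the start its length (y) points to the pointer. Grip it across the 14 mm.
- index_spot (a point): fixed point on the disc's surface, 40 mm above the bench, in the middle of the pocket that stands at the pointer, 70 mm from the axis
- hex_nut: loose steel hexagon nut, 30 mm across flats, 16 mm high, with a hole, lying in the pocket one click left or right of the pointer; origin at the middle of its underside, on the disc
- bearing: loose steel ball bearing, 32 mm across, 11 mm high, in the pocket on the other side of the pointer; origin at the middle of its underside
- bush: loose steel flanged bush, flange 32 mm, 24 mm high, in the pocket that stands at the pointer at the start; origin at the middle of its underside
- collar_mark (a point): middle of the steel collar (26 mm across, 6 mm thick) clamped on the post, which marks the focal height: the lens belongs level with it, 100 to 135 mm above the bench
- loupe: loupe, about 80 g: lens in a steel rim 56 mm across, 8 mm thick; straight black handle 16 mm wide, 14 mm high. Origin at the lens centre; z is the lens axis (up). The handle runs along -x at lens height, 28 to 149 mm from the origin. In the cradle the lens is 47 mm up; the handle is free between the saddles, 50 to 132 mm from the origin: grip it across the 16 mm, about 85 mm from the origin.
- cradle: fixed wooden cradle under the loupe's handle: foot 150 x 60 x 10 mm, two U-shaped saddles 34 mm wide, 12 mm thick, 48 mm high, open at the top; the handle lifts straight up out. Origin on the bench at the middle of the foot; +x points to the lens, whose centre lies 88 mm ahead.
- solder_spool: bystander: spool of solder, 40 mm across, 22 mm high; origin at its underside
- matchbox: bystander: matchbox 53 x 36 x 15 mm; origin at its underside
- tape_roll: bystander: roll of black tape, 69 mm across, 19 mm high; origin at its underside
- tape_measure: bystander: pocket tape measure 35 x 67 x 60 mm; origin at its underside
- wood_offcut: bystander: beech offcut 40 x 140 x 28 mm; origin at its underside

How it is judged:
By the outcome, as a careful person would: the job done as asked, in the order asked, and still so for the second after the job is handed in, while the arm keeps its last pose, push and grip.
It also fails if it takes over 54 s, if anything falls off the work surface, if the arm or the gripper's body presses on something with over 40 N, if the wrist force passes 120 N, or if a joint passes its speed limit or range.

ROBOT

A 7-joint arm with a two-finger parallel gripper is mounted at the origin on a cart in front of the work surface, level with it; the furniture and walls round the work are solid. World frame = base frame: x ahead of the robot, y to its left, z up, the work surface at z = 0. Lengths are in m, angles in degrees, forces in N, time in s.
With the tool pointing down it reaches from about 0.4 to 0.9 m from the base axis. Payload 5.5 kg.
Tool frame: the origin (TCP) lies midway between the tips of the shut fingers; the grasp point (between the pads) lies 19 mm behind it (r.pinch_z is the distance from the TCP to the grasp point, in m); z points along the fingers, y is the line along which they close (so a half turn about z gives the same grasp; the last joint's range is limited). The gripper opens to 85 mm and grips with 20 to 120 N. Pads are 22 mm wide; open, the fingers measure 114 mm over their backs; the gripper's body (76 mm by 85 mm) begins 54 mm behind the grasp point. The pads swing forward as they close: fully open they stand 13 mm farther back than shut.
Start: joints at [-48.919, 28.699, -24.465, 88.831, 12.651, 65.22, -12.049], TCP at [0.285, 0.584, 0.194] pointing down, gripper open.
Joint ranges: [-164.97, 164.97], [-17.58, 116.51], [-87.97, 89.64], [11.32, 138.91], [-80.73, 260.73], [10.89, 115.49], [-147.41, 147.41]. Speed limits (degrees/s): [147.25, 147.25, 180, 180, 180, 180, 180].

INTERFACE

Orientations are given as [roll, pitch, yaw] about the fixed x, y, z axes, in that order (R = Rz(yaw) Ry(pitch) Rx(roll)).
In Python, from rig import r, grip, solver, sensors, eyes, ticket gives the robot as it stands. Calls block until the motion is done:
- r.move_ptp(position, orientation): joint-space move of the TCP to a pose.
- r.move_linear(position, frame=None, feed=0.15): straight line of the TCP; frame=None keeps the orientation; feed is the mean speed in m/s.
- r.move_j(angles): joint-space move.
- grip(opening, effort=None): finger opening in m; effort is the grip in N (None keeps the last); returns when the fingers have stopped.
- r.pause(seconds).
- solver.ik(position, orientation): joint angles nearest the present ones, or None.
- sensors.sense(): the state.
- eyes.camera(name): name is "scene" or "top" or "wrist"; returns a dict with "pixels" (400x640x3 uint8, red, green, blue), "fov_y" (degrees; the focal length in pixels is half the picture's height over the tangent of half this angle, whatever the lens; pixels are square), "cx", "cy" (the principal point, pixels), "rvec" (rotation vector, rad) and "tvec" (3), from world to camera coordinates, as OpenCV has them; the wrist camera has in their place "T_tool_cam" (4x4, takes a point from camera to tool coordinates, whose origin is the TCP and whose axes are the flange's). Camera axes: x right, y down, z forward; pixel columns grow to the right and rows downward; lengths in m; the calibration is good to about 2 mm. The wrist camera is an equidistant fisheye: a pixel r from the principal point sees the ray r / f radians off the axis. A picture is of the moment at which its call begins: read the wrist's pose just before it. There is no depth.
A pose or a line that the arm cannot do raises r.Unreachable and nothing moves.
- ticket.job_done(): hands the job in; it is judged then, once.
The state is a dict: "clock": time; "qpos": joint angles; "dq": joint speeds; "effort": joint torques, N m; "tool_pos": TCP position; "orientation": TCP orientation; "contact_force": force on the tool from outside, world axes, zero at the start; "moment": the same for the moment, N m; "opening": finger opening in m; "grasp_force": force on a finger pad.
Only numpy, scipy, OpenCV 4.12 (cv2) and the standard library are available. Lean on these libraries where they do the work, as an engineer would, in place of code of your own. Each camera call takes 0.05 s, during which the arm holds its last target. There are 200 camera calls.

## Working session

There is one attempt and no reset: what is moved stays moved. The work goes in short steps, each a Python script; the robot and the scene stay as the last script left them, time stands still between calls to the robot, and variables do not carry over. Pictures are saved under pics/ and viewed, at most 10 in all, crops included, and the job is handed in when it is done.

```bash
mkdir -p pics; ls; python3 - <<'E'
from rig import r, grip, solver, sensors, eyes
import cv2
for n in ("scene","top"):
    c=eyes.camera(n); print(n,c["fov_y"],c["cx"],c["cy"],c["rvec"],c["tvec"])
    cv2.imwrite(f"pics/{n}.png",c["pixels"][:,:,::-1])
s=sensors.sense();print(s["clock"],s["contact_force"],s["tool_pos"],s["orientation"],r.pinch_z)
E
```

```text
pics
scene 45.23713883981138 325.78387824490306 196.84869673537034 [ 2.17669847 -0.51903749  0.27326957] [-0.33482611  0.34705277  0.66923251]
top 49.268146563598044 323.90512512282845 201.9508048323694 [ 2.07000313 -2.15108447  0.22729369] [0.28901661 0.50450727 0.92235797]
0.1 [ 0.25047127 -0.51182447  0.29738335] [0.2846794  0.58356607 0.19343324] [-1.79896959e+02 -5.90876087e-03  1.53995631e+02] 0.0187
```

View pics/scene.png

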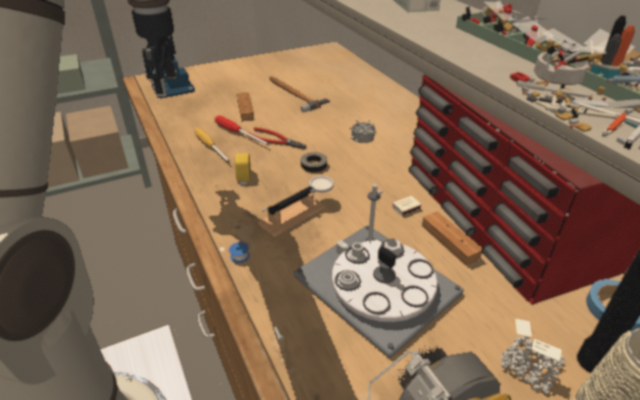

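View pics/top.png

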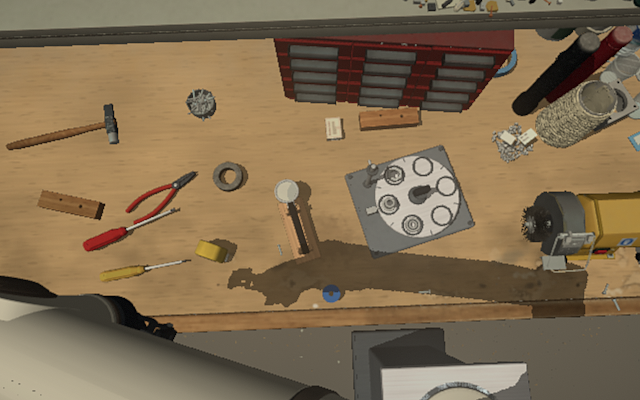

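```bash
cat > h.py <<'E'
from rig import r, grip, solver, sensors, eyes, ticket
import numpy as np, cv2
from scipy.spatial.transform import Rotation as Ro
def cam(n):
    c=eyes.camera(n); c["f"]=200/np.tan(np.radians(c["fov_y"]/2)); return c
def proj(c,P):
    R=cv2.Rodrigues(np.array(c["rvec"],float))[0]; p=np.atleast_2d(P)@R.T+c["tvec"]
    return np.c_[c["cx"]+c["f"]*p[:,0]/p[:,2], c["cy"]+c["f"]*p[:,1]/p[:,2]]
def ray(c,u,v):
    R=cv2.Rodrigues(np.array(c["rvec"],float))[0]
    return -R.T@np.array(c["tvec"]), R.T@np.array([(u-c["cx"])/c["f"],(v-c["cy"])/c["f"],1])
def onplane(c,u,v,z):
    o,d=ray(c,u,v); return o+d*(z-o[2])/d[2]
def wray(c,T,u,v):
    x,y=u-c["cx"],v-c["cy"]; q=np.hypot(x,y)+1e-9; th=q/c["f"] if "f" in c else 0
    d=np.array([np.sin(th)*x/q,np.sin(th)*y/q,np.cos(th)]); M=T@np.array(c["T_tool_cam"])
    return M[:3,3],M[:3,:3]@d
def tool():
    s=sensors.sense(); T=np.eye(4); T[:3,:3]=Ro.from_euler("xyz",s["orientation"],degrees=True).as_matrix(); T[:3,3]=s["tool_pos"]; return T
E
python3 - <<'E'
from h import *
c=cam("top")
a=c["pixels"][140:270,260:480,::-1]
cv2.imwrite("pics/tz.png",cv2.resize(a,(792,468),interpolation=cv2.INTER_CUBIC))
for n,u,v,z in [("ptr",372,210,.042),("p1",394,174,.04),("p2",389,203,.04),("p3",413,225,.04),("p4",440,215,.04),("p5",446,186,.04),("p6",424,166,.04),("lens",287,191,.047),("hend",306,252,.047),("base corners",346,179,.016),("",437,146,.016),("",474,224,.016),("",377,256,.016)]:
    print(n,onplane(c,u,v,z).round(4))
E
```

```text
ptr [0.495  0.1616 0.042 ]
p1 [0.5777 0.1056 0.04  ]
p2 [0.5101 0.1218 0.04  ]
p3 [0.4576 0.0715 0.04  ]
p4 [0.478  0.0089 0.04  ]
p5 [ 0.5447 -0.0112  0.04  ]
p6 [0.5942 0.035  0.04  ]
lens [0.5453 0.352  0.047 ]
hend [0.4057 0.3131 0.047 ]
base corners [0.5766 0.2151 0.016 ]
 [ 0.6497 -0.0064  0.016 ]
 [ 0.4582 -0.0739  0.016 ]
 [0.3935 0.1537 0.016 ]
```

View pics/tz.png

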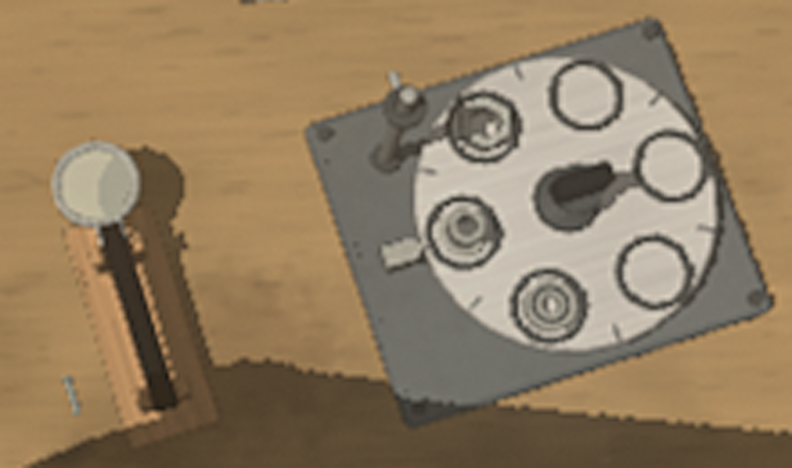

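```bash
python3 - <<'E'
from h import *
print(solver.ik([.527,.055,.09],[180,0,104.6]),solver.ik([.527,.055,.09],[180,0,164.6]),solver.ik([.527,.055,.09],[180,0,44.6]))
r.move_ptp([.527,.055,.26],[180,0,104.6])
T=tool(); c=eyes.camera("wrist"); f=200/np.tan(np.radians(c["fov_y"]/2)); print(c["fov_y"],f,c["cx"],c["cy"],np.round(c["T_tool_cam"],3).tolist())
np.savez("w1.npz",T=T,px=c["pixels"],f=f,cx=c["cx"],cy=c["cy"],Ttc=c["T_tool_cam"])
cv2.imwrite("pics/w1.png",c["pixels"][:,:,::-1]); s=sensors.sense(); print(s["clock"],s["tool_pos"],s["qpos"])
E
```

```text
[ -6.45688759  22.35170824  -2.91540324 111.84503384   1.54497699
  45.83975702   4.36994655] [  1.6411312   22.87631768 -12.75079408 111.56260529   6.81895301
  46.27222801  59.7389638 ] [-13.94889157  22.34220476   6.17117293 112.10667951  -3.27242276
  45.71468904 -51.35162027]
65.70646984690485 309.70691628693146 321.42177913515104 202.86854453628726 [[0.001, -0.963, -0.269, 0.069], [1.0, 0.001, 0.0, 0.001], [-0.0, -0.269, 0.963, -0.179], [0.0, 0.0, 0.0, 1.0]]
2.3 [0.52687563 0.05658035 0.2597634 ] [ -6.11482209  11.18335825  -3.33767204 102.1979543    0.67512432
  66.65894772   5.09765499]
```

View pics/w1.png

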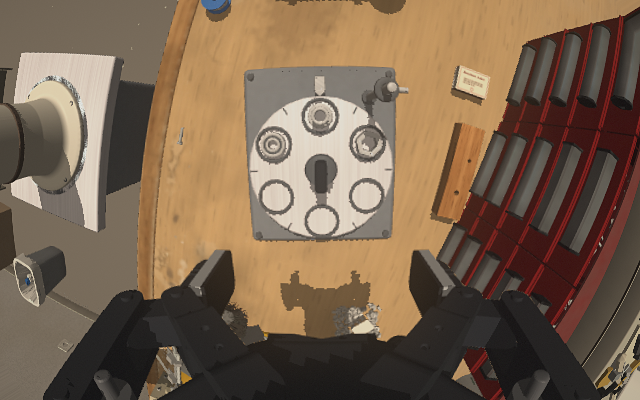

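The wrist view shows the nut at (368,142), on the right of the pointer (319,86). The bush is at (319,115) and the bearing at (273,145), with the knob at (320,177). The disc therefore has to turn +60°.

```bash
cat >> h.py <<'E'
def wcam():
    T=tool(); c=dict(eyes.camera("wrist")); c["f"]=200/np.tan(np.radians(c["fov_y"]/2)); c["T"]=T; return c
def wplane(c,u,v,z):
    o,d=wray(c,c["T"],u,v); return o+d*(z-o[2])/d[2]
E
python3 - <<'E'
from h import *
z=np.load("w1.npz"); c=dict(T=z["T"],f=float(z["f"]),cx=float(z["cx"]),cy=float(z["cy"]),T_tool_cam=z["Ttc"])
px=z["px"]
ps=np.array([wplane(c,u,v,.044) for u,v in [(319,115),(274,145),(277,196),(321,221),(365,195),(367,142)]])
C=ps.mean(0); print(ps.round(4),C)
a=np.degrees(np.arctan2(*(ps-C)[:,1::-1].T)) if 0 else np.degrees(np.arctan2(ps[:,1]-C[1],ps[:,0]-C[0]))
print((a-60*np.arange(6))%360, np.hypot(*(ps-C)[:,:2].T))
sub=px[150:215,295:348].max(2)<50
n,l,st,ce=cv2.connectedComponentsWithStats(sub.astype(np.uint8))
i=1+np.argmax(st[1:,4]); print(st[i],ce[i]+[295,150]); x0,y0,w,h=st[i][:4]
print("knob top ends",wplane(c,295+x0+w/2,150+y0,.1),wplane(c,295+x0+w/2,150+y0+h,.1))
cv2.imwrite("pics/w1z.png",cv2.resize(px[60:245,240:420,::-1],(560,576),interpolation=cv2.INTER_CUBIC))
tc=cam("scene"); tp=cam("top")
cv2.imwrite("pics/st.png",np.hstack([cv2.resize(tc["pixels"][170:260,340:420,::-1],(400,450)),cv2.resize(tp["pixels"][140:230,340:420,::-1],(400,450))]))
E
```

```text
[[ 0.5058  0.1271  0.044 ]
 [ 0.4597  0.0759  0.044 ]
 [ 0.4788  0.011   0.044 ]
 [ 0.5441 -0.0077  0.044 ]
 [ 0.5911  0.0422  0.044 ]
 [ 0.5738  0.11    0.044 ]] [0.52554729 0.0597572  0.044     ]
[106.30476003 106.24929188 106.18006553 105.33732269 104.96998663
 106.15864074] [0.07020738 0.06783381 0.06751126 0.06995685 0.067884   0.06970067]Traceback (most recent call last):
  File "<stdin>", line 10, in <module>
    return _wrapfunc(a, 'argmax', axis=axis, out=out, **kwds)
    return bound(*args, **kwds)
ValueError: attempt to get argmax of an empty sequence
```

```bash
python3 - <<'E'
from h import *
z=np.load("w1.npz"); c=dict(T=z["T"],f=float(z["f"]),cx=float(z["cx"]),cy=float(z["cy"]),T_tool_cam=z["Ttc"])
px=z["px"]; print(px[165:195:3,321].tolist())
print(px[176,308:334].max(1))
print(px[150:205,321].max(1))
tc=cam("scene"); tp=cam("top")
I=cv2.INTER_CUBIC
cv2.imwrite("pics/st.png",np.hstack([cv2.resize(tc["pixels"][180:240,350:390,::-1],(380,570),interpolation=I),cv2.resize(tp["pixels"][155:215,355:395,::-1],(380,570),interpolation=I)]))
E
```

```text
[[70, 65, 61], [70, 64, 60], [69, 64, 61], [69, 64, 59], [70, 64, 59], [69, 64, 60], [69, 64, 60], [69, 63, 59], [69, 63, 58], [62, 58, 52]]
[102 106 105 105 107 107  92  62  66  68  68  69  69  69  69  69  69  65
  73  95 107 106 106 106 106 100]
[222 223 226 199  88  97 114 115 117 103  68  63  64  69  68  70  70  70
  70  69  69  69  69  68  69  69  69  70  69  69  69  70  68  69  69  69
  69  68  69  69  69  66  62 101 134 131 130 130 131 131 131 131 132 121
  98]
```

View pics/st.png

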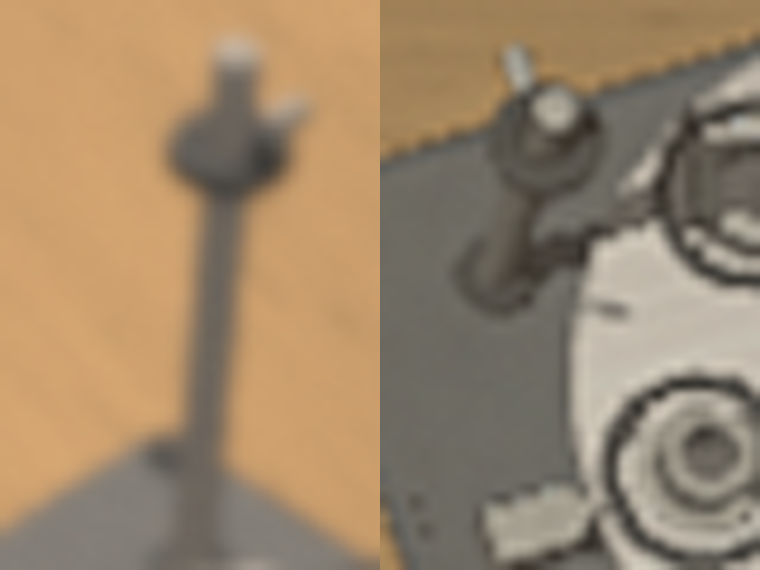

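```bash
python3 - <<'E'
from h import *
from scipy.optimize import least_squares
z=np.load("w1.npz"); c=dict(T=z["T"],f=float(z["f"]),cx=float(z["cx"]),cy=float(z["cy"]),T_tool_cam=z["Ttc"])
far=wplane(c,320.7,192.7,.1); near=wplane(c,320.7,159.7,.072); u=np.array([np.cos(np.radians(105.3)),np.sin(np.radians(105.3)),0])
print("knob",far,near,far+.018*u,near-.018*u)
sc,tp=cam("scene"),cam("top")
top=[(374.7,185.05),(373.2,166.4)]; col=[(374.1,196.0),(372.7,169.5)]
for nm,pp in(("top",top),("col",col)):
    f=lambda P:np.r_[proj(sc,P)[0]-pp[0],proj(tp,P)[0]-pp[1]]
    s=least_squares(f,[.567,.16,.13]); print(nm,s.x,s.fun)
# loupe lens in scene/top
g=lambda P:np.r_[proj(sc,P)[0]-(321,185),proj(tp,P)[0]-(287,191)]
s=least_squares(g,[.545,.35,.05]); print("lens",s.x,s.fun)
E
```

```text
knob [0.53030732 0.04336104 0.1       ] [0.52164687 0.07591549 0.072     ] [0.5255576  0.06072307 0.1       ] [0.52639658 0.05855346 0.072     ]
top [0.56266318 0.1674205  0.15938535] [-0.15951641  0.04927364  0.05678303 -0.1714731 ]
col [0.56291885 0.16588017 0.13472484] [ 0.02066555 -0.00629677 -0.00736647  0.02247019]
lens [0.54518065 0.3523645  0.04480695] [ 0.28299202 -0.0705199  -0.07959559  0.28035   ]
```

```bash
python3 - <<'E'
from h import *
C=[.5258,.0588]; y0=105.3
grip(.05); r.move_ptp([*C,.13],[180,0,y0]); r.move_linear([*C,.0695],feed=.08)
s=sensors.sense(); print(s["clock"],s["tool_pos"],s["contact_force"])
grip(.0,50); s=sensors.sense(); print(s["opening"],s["grasp_force"],s["contact_force"],s["moment"])
assert s["opening"]>.008
for k in range(1,6):
    r.move_ptp([*C,.0695],[180,0,y0+12*k]); s=sensors.sense(); print(s["clock"],s["orientation"][2],np.round(s["contact_force"],1),np.round(s["moment"],2),s["opening"])
E
```

```text
4.4333 [0.52625742 0.05886798 0.06985865] [ 0.31205433 -0.54452915  0.51705195]
-6.827108232935806e-05 0.0 [-0.51196715 -0.27222747  0.45889872] [ 0.00752608  0.040155   -0.03263467]Traceback (most recent call last):
  File "<stdin>", line 6, in <module>
AssertionError
```

```bash
python3 - <<'E'
from h import *
w=wcam(); s=cam("scene"); s2=cam("top")
I=cv2.INTER_CUBIC
cv2.imwrite("pics/miss.png",np.hstack([cv2.resize(w["pixels"][80:400,160:480,::-1],(400,400)),cv2.resize(s["pixels"][170:330,290:450,::-1],(400,400),interpolation=I)]))
E
```

```text
(no output)
```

View pics/miss.png

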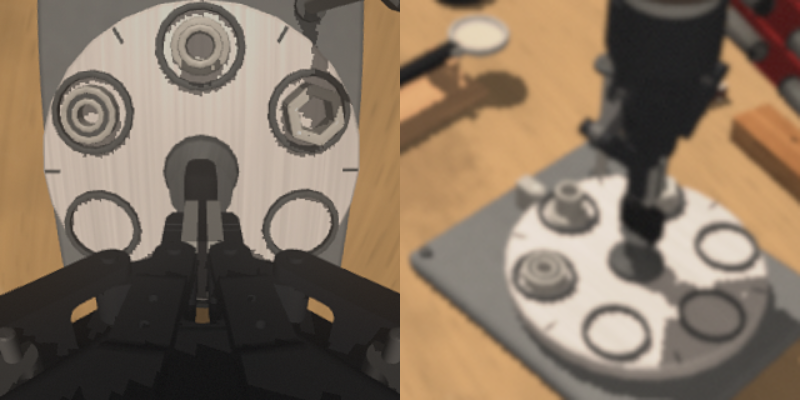

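```bash
python3 - <<'E'
from h import *
s=sensors.sense(); print(s["clock"],s["opening"],s["grasp_force"],s["tool_pos"],s["orientation"],np.round(s["contact_force"],2))
sc=cam("scene"); w=wcam(); p=np.array(s["tool_pos"])
for dz in(0,.019,.05): 
    q=proj(sc,p+[0,0,dz])[0]; print((q-[290,170])*2.5+[400,0])
print("knob c",(proj(sc,[[.5258,.0588,.1],[.5258,.0588,.072]])-[290,170])*2.5+[400,0])
a=w["pixels"][215:340,270:370]; b=sc["pixels"][205:280,360:420]
cv2.imwrite("pics/miss2.png",np.clip(1.8*np.hstack([cv2.resize(a,(440,550),interpolation=2),cv2.resize(b,(360,550),interpolation=2)])[:,:,::-1].astype(float),0,255))
E
```

```text
5.1167 0.00029186379919420355 0.0 [0.52579579 0.05885613 0.06949609] [ 1.79999175e+02 -2.43188896e-03  1.05303964e+02] [ 0.63 -0.58 -0.53]
[638.13829552 231.9558716 ]
[640.48844579 212.91585125]
[644.46286253 180.71664396]
knob c [[641.99124433 201.18249936]
 [638.49190382 229.52409298]][ WARN:0@2.018] global loadsave.cpp:1063 imwrite_ Unsupported depth image for selected encoder is fallbacked to CV_8U.
```

View pics/miss2.png

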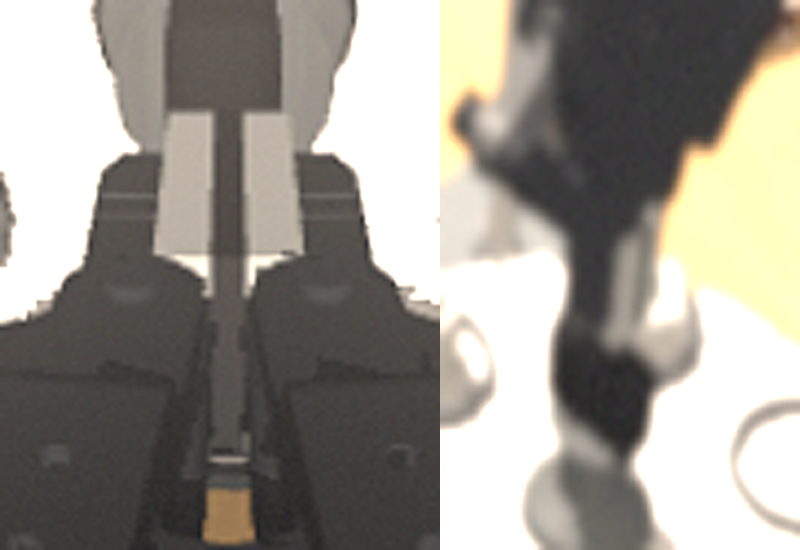

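The fingers look shut just above the knob rather than around it. I'll check the camera height against the 70 mm pocket spacing.

```bash
python3 - <<'E'
from h import *
w=wcam()
P=np.array([wplane(w,160+.8*x,80+.8*y,.045) for x,y in [(200,47),(92,112),(103,226),(300,226),(308,110)]])
print(P.round(4)); print([np.linalg.norm(P[i]-P[i+1]).round(4) for i in (0,1,3)],np.linalg.norm(P[0]-P[4]), np.linalg.norm(P[1]-P[4]),(P[1]+P[3])/2,(P[2]+P[4])/2)
print(sensors.sense()["qpos"])
grip(.05); s=sensors.sense(); print(s["opening"],s["clock"])
w=wcam(); cv2.imwrite("pics/open.png",cv2.resize(w["pixels"][130:370,180:460,::-1],(700,600)))
E
```

```text
[[0.5072 0.1259 0.045 ]
 [0.4592 0.0776 0.045 ]
 [0.4783 0.0118 0.045 ]
 [0.5918 0.0429 0.045 ]
 [0.5726 0.1098 0.045 ]]
[np.float64(0.0681), np.float64(0.0685), np.float64(0.0696)] 0.06732613385743955 0.11785761742764758 [0.52549036 0.06024997 0.045     ] [0.5254523  0.06078591 0.045     ]
[ -6.58096675  24.08264276  -3.29636512 112.63216069   1.95985165
  43.33790951   4.28409334]
0.04987277077403865 5.8
```

View pics/open.png

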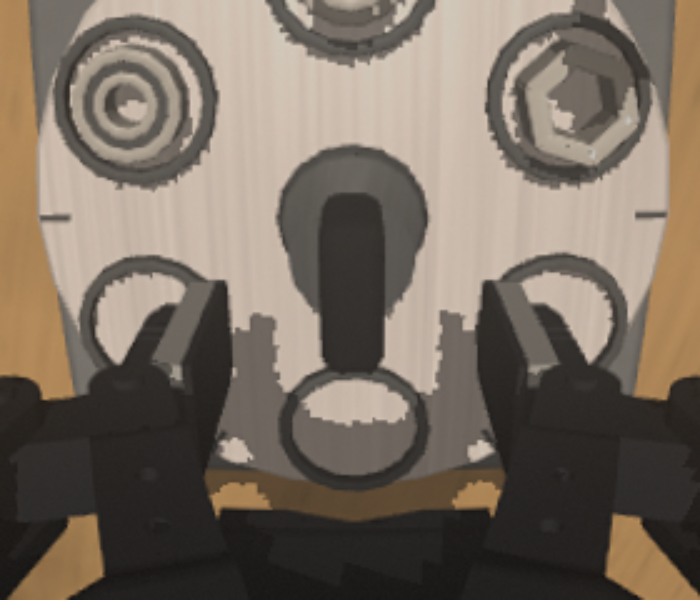

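Pads sit 30 to 35 mm behind the stated TCP: both cameras show this, and so does the empty closing above the knob. I'll descend further in checked steps and grip again.

```bash
python3 - <<'E'
from h import *
C=[.5256,.0598]
for z in (.063,.056,.049,.043):
    r.move_linear([*C,z],feed=.06); s=sensors.sense(); print(s["tool_pos"],np.round(s["contact_force"],1))
    if abs(s["contact_force"][2])>6: break
w=wcam(); I=w["pixels"]
grip(.0,50); s=sensors.sense(); print(s["clock"],s["opening"],s["grasp_force"],np.round(s["contact_force"],1),np.round(s["moment"],2))
sc=cam("scene")["pixels"]
cv2.imwrite("pics/g.png",cv2.convertScaleAbs(np.hstack([cv2.resize(wcam()["pixels"][180:340,240:400],(400,400)),cv2.resize(sc[200:280,350:430],(400,400),interpolation=2)])[:,:,::-1],alpha=1.6))
E
```

```text
[0.52497527 0.05983935 0.06236344] [ 0.8 -0.  -0.2]
[0.52505523 0.05970712 0.05540199] [-0.1  0.5  0.5]
[0.52513197 0.05973595 0.04849033] [0.7 0.1 0.3]
[0.52519016 0.05975438 0.04256161] [ 0.4 -0.2 -0.4]
7.3667 0.012988786472795852 51.71880304813385 [-3.9 -0.8  5. ] [-0.13  0.7   0.01]
```

```bash
python3 - <<'E'
from h import *
C=[.5256,.0598]; y0=105.3
for k in range(1,6):
    r.move_ptp([*C,.043],[180,0,y0+12*k]); s=sensors.sense(); print(s["clock"],np.round(s["orientation"],2),np.round(s["contact_force"],1),np.round(s["moment"],2),round(s["opening"],4))
    if np.linalg.norm(s["contact_force"])>45: break
w=wcam(); c=[]
cv2.imwrite("pics/turned.png",cv2.resize(w["pixels"][0:400,120:520,::-1],(600,600)))
E
```

```text
7.7583 [-1.7992e+02 -3.0000e-02  1.1730e+02] [-4.1 -1.1  5.7] [-0.09  0.78 -0.16] 0.013
8.05 [-1.7989e+02 -6.0000e-02  1.2930e+02] [-4.8 -1.1  6.2] [-0.16  0.94 -0.08] 0.0127
8.3417 [-1.7987e+02 -8.0000e-02  1.4133e+02] [-6.  -1.5  8.7] [-0.37  1.1   0.16] 0.0128
8.6333 [-1.7986e+02 -1.1000e-01  1.5333e+02] [-6.8 -2.1  8.8] [-0.4   1.25  0.11] 0.0127
8.925 [-1.7986e+02 -1.5000e-01  1.6529e+02] [-6.5 -2.   8.5] [-0.53  1.23 -0.02] 0.0129
```

View pics/turned.png

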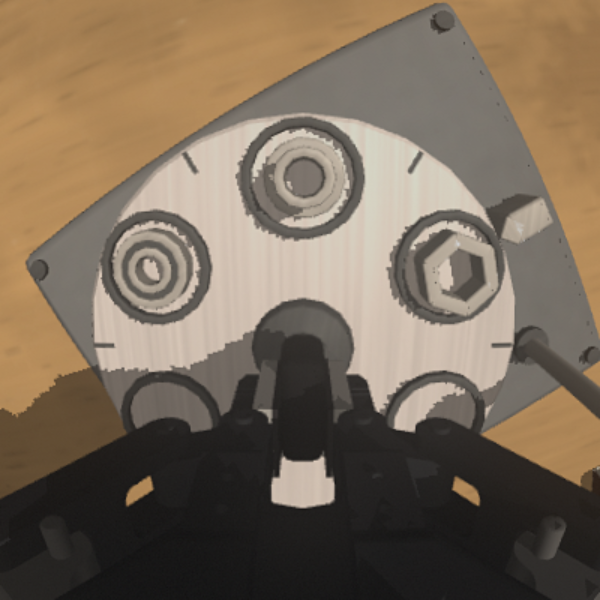

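The nut is now beside the pointer (nut at (460,272), pointer at (525,218)). Next I release, rise, and look at the post and the loupe.

```bash
python3 - <<'E'
from h import *
C=[.5256,.0598]
grip(.05); r.move_linear([*C,.14],feed=.12)
A=wcam(); np.savez("A.npz",**{k:A[k] for k in("T","f","cx","cy","T_tool_cam","pixels")})
for y in (15.6,195.6): 
    for p in ([.463,.329,-.005],[.425,.104,.08]): print(y,solver.ik(p,[180,0,y]))
s=sensors.sense(); print(s["clock"],np.round(s["contact_force"],1))
r.move_ptp([.463,.329,.13],[180,0,15.6])
B=wcam(); np.savez("B.npz",**{k:B[k] for k in("T","f","cx","cy","T_tool_cam","pixels")})
print(sensors.sense()["clock"])
M=np.r_[A["T"][:3,3],0]
cv2.imwrite("pics/AB.png",np.vstack([np.hstack([cv2.resize(A["pixels"],(480,300)),cv2.resize(A["pixels"][100:300,340:553],(320,300),interpolation=2)]),np.hstack([cv2.resize(B["pixels"],(480,300)),cv2.resize(B["pixels"][0:300,180:500],(320,300),interpolation=2)])])[:,:,::-1])
# predicted pixel of points
def wp(c,P):
    M=c["T"]@np.array(c["T_tool_cam"]); p=np.linalg.inv(M)@np.r_[P,1]; q=np.hypot(p[0],p[1]); th=np.arctan2(q,p[2]); return c["cx"]+c["f"]*th*p[0]/q, c["cy"]+c["f"]*th*p[1]/q
for n,c in(("A",A),("B",B)):
    for P in([.563,.167,.16],[.563,.167,.134],[.563,.167,.016],[.507,.127,.056],[.545,.352,.047]): print(n,P,np.round(wp(c,P),1))
E
```

```text
15.6 [ -44.14982461   34.18264018    7.70940033  109.02096997   -7.1523137
   37.25320908 -106.45621725]
15.6 [-21.51768832  15.09822728   4.78939917 124.659442    -1.92655815
  40.30863456 -89.8235172 ]
195.6 [-18.66086256  36.5301713  -25.02240069 108.1034031   22.89538302
  40.32691348  48.53238644]
195.6 [  6.68065849  17.07039413 -27.09465601 123.75686092  11.63075086
  41.542737    77.46093589]
10.425 [-0.9  0.1 -0.2]
12.9917
A [0.563, 0.167, 0.16] [498.1 253.4]
A [0.563, 0.167, 0.134] [480.4 238.5]
A [0.563, 0.167, 0.016] [428.5 196.7]
A [0.507, 0.127, 0.056] [390.2 158.7]
A [0.545, 0.352, 0.047] [574.7 149.9]
B [0.563, 0.167, 0.16] [596.6 166.5]
B [0.563, 0.167, 0.134] [572.3 160.1]
B [0.563, 0.167, 0.016] [495.7 142.9]
B [0.507, 0.127, 0.056] [526.3 212.8]
B [0.545, 0.352, 0.047] [321.8  99.3]
```

View pics/AB.png

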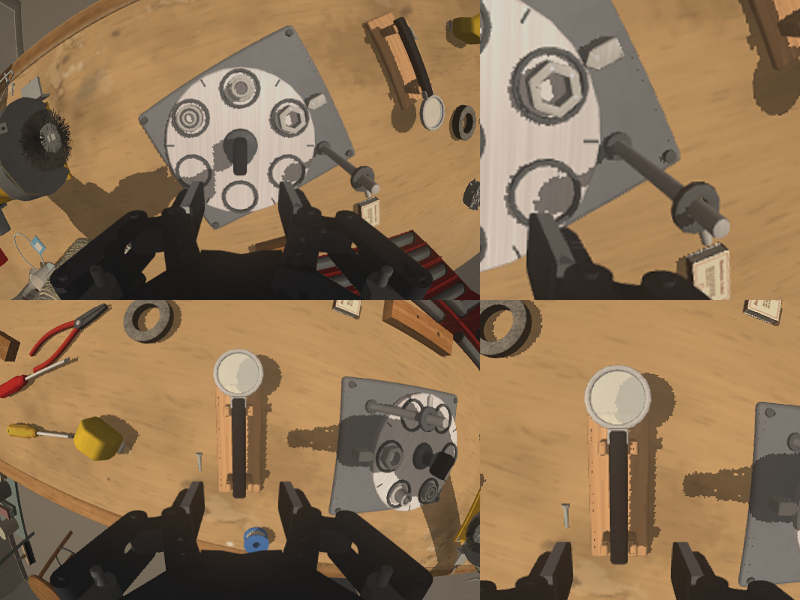

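Nut at raw (390,159) matches the predicted index spot; collar about z=0.134 in three views. The loupe sits at lens (317,98), with the handle running straight along column 319 from row 130 to 262, slightly left of the tool axis. Next: measure that numerically, then grip.

```bash
cat > lp.py <<'E'
from h import *
def handle(B,top=.054,ztop=.051):
    px=B["pixels"].astype(int)
    m=((px.max(2)<85)&(px.max(2)-px.min(2)<25)).astype(np.uint8); m[:120]=0; m[275:]=0; m[:,:295]=0; m[:,345:]=0
    n,l,st,ce=cv2.connectedComponentsWithStats(m); i=1+np.argmax(st[1:,4]); ys,xs=np.nonzero(l==i)
    print("blob",st[i],ce[i])
    pts=[]
    for y in range(ys.min()+12,ys.max()-12,6):
        pts.append(wplane(B,xs[ys==y].mean(),y,top))
    return np.array(pts),[wplane(B,xs.mean(),y,top) for y in(ys.min(),ys.max())]
E
python3 - <<'E'
from lp import *
z=np.load("B.npz"); B={k:z[k] for k in z}
p,e=handle(B); vx,vy,x0,y0=cv2.fitLine(p[:,:2].astype(np.float32),cv2.DIST_L2,0,.01,.01).ravel()
print("dir",np.degrees(np.arctan2(vy,vx)),"pt",x0,y0,"ends",e, np.linalg.norm(e[0]-e[1]))
px=B["pixels"]; g=cv2.GaussianBlur(cv2.cvtColor(px,cv2.COLOR_RGB2GRAY),(3,3),0)[40:160,250:390]
h=cv2.HoughCircles(g,cv2.HOUGH_GRADIENT,1,50,param1=100,param2=15,minRadius=24,maxRadius=42); print(h)
for c in h[0][:1]: print("lens",wplane(B,c[0]+250,c[1]+40,.049), c[2])
E
```

```text
blob [ 309  131   19  132 2217] [318.08389716 196.59900767]
dir 15.964232 pt 0.46676403 0.33342552 ends [array([0.51864851, 0.34778457, 0.054     ]), array([0.40572918, 0.31651528, 0.054     ])] 0.11716886742350843
[[[66.5 58.5 27.5]]]
lens [0.54439158 0.35638161 0.049     ] 27.5
```

```bash
python3 - <<'E'
from lp import *
G=[.4628,.3326]; o=[180,0,15.9]
r.move_ptp([*G,.06],o)
for z in (.02,.007,-.004):
    r.move_linear([*G,z],feed=.08); s=sensors.sense(); print(s["clock"],s["tool_pos"],np.round(s["contact_force"],1))
    if np.linalg.norm(s["contact_force"])>5: raise SystemExit
grip(.0,60); s=sensors.sense(); print(s["opening"],s["grasp_force"],np.round(s["contact_force"],1),np.round(s["moment"],2))
if .012<s["opening"]<.02:
    for z in (.006,.03,.083):
        r.move_linear([*G,z],feed=.06); s=sensors.sense(); print(s["clock"],s["tool_pos"],s["opening"],np.round(s["contact_force"],1),np.round(s["moment"],2))
    B=wcam(); np.savez("D.npz",**{k:B[k] for k in("T","f","cx","cy","T_tool_cam","pixels")})
    sc=cam("scene"); np.save("sc.npy",sc["pixels"]); cv2.imwrite("pics/D.png",np.vstack([cv2.resize(B["pixels"],(512,320)),cv2.resize(sc["pixels"][140:240,240:400],(512,280),interpolation=2) if 0 else cv2.resize(sc["pixels"][140:240,220:400],(512,280),interpolation=2)])[:,:,::-1])
E
```

```text
14.025 [0.46269779 0.3325201  0.01972929] [0.1 0.1 0.1]
14.3333 [0.46225479 0.33218049 0.00630718] [ 1.  -1.  -0.8]
14.6167 [ 0.46220012  0.33214171 -0.00475593] [-0.5  0.7  0.2]
0.014939670332626104 58.7854939699173 [0.1 0.2 1.7] [ 0.02  0.03 -0.04]
15.3333 [0.46322231 0.33290145 0.00660259] 0.014690951826521121 [-0.6 -0.2 -0.4] [-0.    0.02 -0.01]
15.8833 [0.46301735 0.33278441 0.03045361] 0.015052145737085177 [ 0.4 -0.7 -0.4] [0.02 0.05 0.05]
16.9167 [0.46244258 0.33236551 0.08260452] 0.014704460280371222 [-0.7  0.3 -0.3] [-0.    0.03  0.03]
```

```bash
cat >> lp.py <<'E'
def lens(B,z):
    M=B["T"]@np.array(B["T_tool_cam"])
    g=cv2.GaussianBlur(cv2.cvtColor(B["pixels"],cv2.COLOR_RGB2GRAY),(3,3),0)[20:200,230:410]
    out=[]
    h=cv2.HoughCircles(g,cv2.HOUGH_GRADIENT,1,50,param1=100,param2=15,minRadius=30,maxRadius=60)
    if h is not None:
        for c in h[0][:3]:
            u,v=c[0]+230,c[1]+20; out.append((u,v,c[2],wplane(B,u,v,z).round(4)))
    return out
E
python3 - <<'E'
from lp import *
z=np.load("D.npz"); D={k:z[k] for k in z}
zl=D["T"][2,3]+.0518+.003
for q in lens(D,zl): print(q, (np.linalg.inv(D["T"])@np.r_[q[3],1]).round(4))
p,e=handle(D,zl+.004); vx,vy,x0,y0=cv2.fitLine(p[:,:2].astype(np.float32),cv2.DIST_L2,0,.01,.01).ravel(); print(np.degrees(np.arctan2(vy,vx)),e)
T=np.array([.507,.127]); o=np.array([.0820,.0236])
r.move_linear([*(np.array([.465,.21])-o),.083],feed=.12)
r.move_linear([*(T-o),.0825],feed=.06); r.pause(.4)
s=sensors.sense(); print(s["clock"],s["tool_pos"],s["orientation"],s["opening"],np.round(s["contact_force"],1))
E=wcam(); np.savez("E.npz",**{k:E[k] for k in("T","f","cx","cy","T_tool_cam","pixels")})
for q in lens(E,E["T"][2,3]+.0548): print(q)
for n in("scene","top"): c=cam(n); np.save(n+".npy",c["pixels"]); print(n,proj(c,[[.507,.127,.134]]))
E
```

```text
(np.float32(321.5), np.float32(77.5), np.float32(55.1), array([0.5445, 0.3565, 0.1374])) [ 8.55e-02 -7.00e-04 -5.49e-02  1.00e+00]
(np.float32(387.5), np.float32(161.5), np.float32(49.4), array([0.5196, 0.3213, 0.1374])) [ 0.0519  0.0263 -0.0548  1.    ]
(np.float32(261.5), np.float32(158.5), np.float32(44.1), array([0.5066, 0.3711, 0.1374])) [ 0.053  -0.0251 -0.0548  1.    ]
blob [ 295  147   50  128 5060] [321.00671937 215.1756917 ]
14.509385 [array([0.51792597, 0.34910238, 0.14140452]), array([0.46507873, 0.33402132, 0.14140452])]
20.6583 [0.42494144 0.10345473 0.08248825] [-1.79999945e+02  2.93669146e-03  1.59092895e+01] 0.01442914663507614 [-0.4 -0.2 -0.9]
(np.float32(321.5), np.float32(78.5), np.float32(53.9), array([0.5066, 0.1275, 0.1373]))
(np.float32(370.5), np.float32(179.5), np.float32(31.1), array([0.4729, 0.0968, 0.1373]))
(np.float32(318.5), np.float32(179.5), np.float32(39.6), array([0.4669, 0.1174, 0.1373]))
scene [[359.01282226 216.37907673]]
top [[393.21042457 195.05675543]]
```

```bash
python3 - <<'E'
from lp import *
z=np.load("E.npz"); E={k:z[k] for k in z}
g=cv2.GaussianBlur(cv2.cvtColor(E["pixels"],cv2.COLOR_RGB2GRAY),(3,3),0)
pol=cv2.warpPolar(g,(95,72),(321.5,78.5),95,cv2.WARP_POLAR_LINEAR).astype(int)
for a in (0,9,27,36,45,63): print(a*5,pol[a,::3].tolist())
for R in ((20,50),(62,90)):
    h=cv2.HoughCircles(g[:200,200:440],cv2.HOUGH_GRADIENT,1,30,param1=80,param2=12,minRadius=R[0],maxRadius=R[1]); print(None if h is None else (h[0][:3]+[200,0,0]).tolist())
sp=np.load("scene.npy"); b=sp[200:232,335:385].max(2); print("scene"); 
for i in range(0,32,2): print(200+i,' '.join('%3d'%v for v in b[i,::2]))
E
```

```text
0 [213, 210, 205, 220, 219, 219, 203, 200, 185, 192, 193, 217, 216, 217, 201, 200, 199, 198, 191, 146, 201, 190, 166, 134, 126, 124, 89, 66, 70, 70, 71, 70]
45 [213, 189, 202, 216, 226, 226, 226, 221, 218, 220, 200, 200, 202, 191, 184, 189, 201, 225, 195, 184, 196, 181, 164, 205, 179, 220, 220, 155, 129, 125, 127, 126]
135 [213, 186, 193, 202, 200, 191, 195, 215, 221, 221, 219, 207, 188, 194, 205, 224, 217, 203, 158, 172, 192, 197, 178, 127, 127, 127, 128, 129, 129, 130, 131, 131]
180 [213, 219, 219, 221, 225, 220, 210, 183, 191, 203, 222, 210, 202, 202, 202, 201, 202, 201, 193, 128, 174, 196, 201, 128, 127, 126, 126, 124, 127, 169, 168, 169]
225 [213, 220, 219, 215, 193, 190, 198, 224, 224, 224, 224, 224, 221, 200, 200, 200, 199, 193, 137, 141, 181, 187, 170, 123, 124, 124, 124, 124, 124, 124, 124, 123]
315 [213, 219, 219, 219, 209, 186, 192, 213, 224, 224, 224, 224, 224, 224, 224, 223, 223, 190, 160, 161, 192, 186, 186, 218, 217, 216, 210, 215, 215, 200, 157, 214]
[[327.5, 79.5, 49.400001525878906], [370.5, 179.5, 25.799999237060547], [308.5, 108.5, 35.0]]
[[322.5, 79.5, 66.1999969
[... 1047 characters left out ...]
  47  52  60  60  49  68 196 233 234 234 233 226 215 201 197 211 209 209 210
220  33  36  69  70  49  37  34  40  55  60  61 136 220 234 234 234 233 224 209 179 190 210 210 209 210
222  33  37  75  56  35  33  32  36  47  59 128 215 232 233 233 232 227 212 175 151 200 211 211 210 209
224  34  36  64  44  32  34  33  35  41  88 169 207 215 216 214 206 182 149 120 142 205 212 211 209 209
226  33  32  35  33  34  34  33  37  68 110 130 139 145 145 142 133 118 109 107 150 206 211 212 210 208
228  30  33  32  32  34  32  36  74 142 181 175 160 134 121 121 114  97 103 112 150 201 210 210 210 208
230  30  34  31  34  33  48 102 163 200 214 206 185 148 134 133 130 119 110 111 125 164 192 204 209 210
```

```bash
python3 - <<'E'
from h import *
s=sensors.sense(); print(s["clock"],s["tool_pos"],s["opening"],s["grasp_force"],np.abs(s["dq"]).max())
print(ticket.job_done())
E
```

```text
20.8083 [0.42501147 0.10338728 0.08249304] 0.01485394925580725 58.500341176986694 0.15468616455407722
the job is handed in; nothing more can be done
None
```

I handed the job in at about 21 s. The table is turned one click so the nut is at the pointer, and the arm is holding the loupe level over the nut. By my measurements the lens is within about 1 mm of centre and within about 3 mm of the collar height. The first knob grip closed on nothing because the pads sit about 30 mm behind the stated TCP.

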